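Take the test gauge off the bench air manifold

TASK

The bench air manifold carries two quick couplings. Take off the one with the round dial gauge on top: draw its sprung sleeve straight up so that it lets go of the nipple, lift it clear, and stand it upright in the shallow grey tray with its sleeve snapped fully forward again. Leave the other coupling, the one with the small silencer, locked on its nipple.

Things in the scene. Friction and masses are not known exactly. Their poses are not given: they have to be found in the camera images.
- gauge_grip (a point): Centre of the gauge coupling's ribbed steel sleeve, 40 mm diameter, 28 mm long: grip it here; z is its upright axis, x points across the manifold (free room both sides). Loose, 0.24 kg, 66 mm tall: below, a brass collar 32 mm wide, flat end 28 mm under this point; above, a neck and a round gauge 31 mm wide, dial up, top 38 mm over this point. It sits 26 mm deep on a nipple: lift 30 mm to clear.
- gauge_sleeve (a joint): How far that sleeve is drawn back (up) on its coupling, m: 0 fully forward and locked, stop 0.010. A spring (5 N at first; the pull reaches 10 to 16 N at release) pushes it forward. Pulling any other part frees nothing. Grip the sleeve and pull straight up: at 0.005 to 0.008 the lock opens, the coupling hops up off the nipple and the sleeve returns forward by itself, still in the grip.
- silencer_grip (a point): Same point of the other coupling (leave it on): same sleeve, but topped by a small pointed brass silencer 14 mm wide. Both sit on the end nipples, 140 mm apart, of the manifold: a fixed aluminium bar 45 mm wide, 220 mm long, 40 mm high, with three upright nipples 70 mm apart, the middle one bare, its tip 72 mm above the bench. Either end may carry the gauge.
- tray_in (a point): Centre of the inner floor of the shallow open grey plastic tray, on the floor's upper surface, 5 mm above the bench. The tray is fixed, 150 x 190 mm outside (along this point's x, y), walls 5 mm thick, rim 25 mm above the bench. It is empty.
Not all that is in view belongs to the job. Of the things shaped like the part that bears tray_in, the grey one is meant.

How it is judged:
By the outcome, as a careful person would: the job done as asked, in the order asked, and still so for the second after the job is handed in, with the robot touching nothing.
It also fails if it takes over 42 s, if anything falls off the work surface, if the arm or the gripper's body presses on something with over 40 N, if the wrist force passes 120 N, or if a joint passes its speed limit or range.

ROBOT

A 7-joint arm with a two-finger parallel gripper is mounted at the origin on the work surface. World frame = base frame: x ahead of the robot, y to its left, z up, the work surface at z = 0. Lengths are in m, angles in degrees, forces in N, time in s.
With the tool pointing down it reaches from about 0.425 to 0.875 m from the base axis. Payload 4.7 kg.
Tool frame: the origin (TCP) lies midway between the tips of the shut fingers; the grasp point (between the pads) lies 19 mm behind it; z points along the fingers, y is the direction in which the jaws open and shut (so a half turn about z gives the same grasp; the last joint's range is limited). The gripper opens to 87 mm and grips with 3 to 60 N. Pads are 19 mm wide; open, the fingers measure 117 mm over their backs; the gripper's body (75 mm by 190 mm) begins 51 mm behind the grasp point.
Start: joints at [-70.525, 18.392, -4.016, 83.108, 1.295, 78.541, -3.26], TCP at [0.208, 0.616, 0.223] pointing down, gripper open.
Joint ranges: [-163.93, 163.93], [-17.29, 119.83], [-79.2, 71.16], [3.27, 140.29], [-89.18, 269.18], [5.43, 117.66], [-154.24, 154.24]. Speed limits (degrees/s): [147.25, 147.25, 180, 180, 180, 180, 180].

INTERFACE

Orientations are given as [roll, pitch, yaw] about the fixed x, y, z axes, in that order (R = Rz(yaw) Ry(pitch) Rx(roll)).
In Python, from cell import env gives the robot as it stands. The module is installed in compiled form; this text tells all that it offers.
- The arm moves only by the tool servo_tool, never from a script. Its argument "plan" is a list of rows, each a list of 3 entries, a list of its own where there are three numbers: the opening, from 0 (shut) to 1 (fully open), then the shift along the tool's x, y, z in cm, then the turn, a rotation vector about the tool's x, y, z in degrees. A call has 1 to 20 rows; each row shifts and turns the pose as measured when the row begins, along the tool's axes as they then stand; what a row does not reach is not made up. A row lasts 1/12 s, in which the tool goes at most 41.7 mm and 7.16 degrees, less where a joint would pass 70% of its speed; a pose out of reach is approached as far as the arm can. A call is refused whole if a number of a shift passes 4.17 or a number of a turn 7.16, either way. A call with a gripper value outside its range is refused whole. The fingers move at their own pace and stop on an object; "force" is the grip in N (left out, the last holds). Time passes only in rows, so rows that do not move let the fingers close. It gives the time, the measured TCP pose, the force and the opening at its end, in the units of the state.
- env.get_obs(): the state, without advancing time (a new reading comes with each control period).
- env.read_camera(name): name is "side" or "top" or "wrist"; returns a dict with "image" (384x512x3 uint8, blue, green, red), "fx", "fy", "cx", "cy" (pixels), "rvec" (rotation vector, rad) and "tvec" (3), from world to camera coordinates, as OpenCV has them; the wrist camera has in their place "T_tool_cam" (4x4, takes a point from camera to tool coordinates, whose origin is the TCP and whose axes are the flange's). Camera axes: x right, y down, z forward; pixel columns grow to the right and rows downward; lengths in m; the calibration is good to about 2 mm. A picture is of the moment at which its call begins: read the wrist's pose just before it. There is no depth.
- env.sign_off(): hands the job in, once; it reports no verdict.
The state is a dict: "time_s": time; "qpos": joint angles; "joint_velocities": joint speeds; "effort": joint torques, N m; "tool_pos": TCP position; "tool_rot": TCP orientation; "force": force on the tool from outside, world axes, zero at the start; "wrist_torque": the same for the moment, N m; "grip_width": finger opening in m.
Only numpy, scipy, OpenCV 4.12 (cv2) and the standard library are available. Lean on these libraries where they do the work, as an engineer would, in place of code of your own. Each camera call takes 0.05 s, during which the arm holds its last target. There are 200 camera calls.

## Working session

There is one attempt and no reset: what is moved stays moved. The work goes in short steps, Python scripts to look and compute and a tool call to move; the robot and the scene stay as the last step left them, time stands still between calls to the robot, and variables do not carry over. Pictures are saved under pics/ and viewed, about 8 in all and at most 12, crops included, and the job is handed in when it is done.

Besides the shell and the picture viewer there is one more tool, called after "Emit:" as name(argument=value, ...) on one line, values as JSON. servo_tool: Moves the arm, as the interface text tells. Its arguments: {"type":"object","properties":{"plan":{"type":"array"},"force":{"type":"number"}},"required":["plan"]}

```bash
mkdir -p pics
cat > h.py <<'E'
import numpy as np, cv2
from cell import env
def cam(n):
    o=env.get_obs(); c=env.read_camera(n)
    K=np.array([[c['fx'],0,c['cx']],[0,c['fy'],c['cy']],[0,0,1]])
    if 'rvec' in c:
        R=cv2.Rodrigues(np.array(c['rvec'],float))[0]; C=-R.T@np.array(c['tvec'],float).ravel(); Rw=R.T
    else:
        from scipy.spatial.transform import Rotation as Ro
        T=np.eye(4); T[:3,:3]=Ro.from_euler('xyz',o['tool_rot'],degrees=True).as_matrix(); T[:3,3]=o['tool_pos']
        T=T@np.array(c['T_tool_cam']); Rw=T[:3,:3]; C=T[:3,3]
    return c['image'],K,Rw,C
def ray(K,Rw,u,v): return Rw@np.linalg.solve(K,[u,v,1.])
def onz(K,Rw,C,u,v,z):
    d=ray(K,Rw,u,v); return C+d*(z-C[2])/d[2]
def proj(K,Rw,C,p):
    q=K@(Rw.T@(np.array(p)-C)); return q[:2]/q[2]
E
python3 - <<'E'
from h import *
o=env.get_obs(); print({k:np.round(v,3) for k,v in o.items()})
a=[]
for n in('top','side','wrist'):
    im,K,R,C=cam(n); cv2.imwrite(f'pics/{n}0.png',im); print(n,C,R[:,2])
E
```

```text
{'time_s': np.float64(0.0), 'qpos': array([-70.524,  18.44 ,  -4.016,  83.174,   1.296,  78.541,  -3.261]), 'joint_velocities': array([-0.052,  0.042,  0.013,  0.003,  0.029, -0.047, -0.03 ]), 'effort': array([-0.0000e+00, -4.9129e+01, -4.0400e-01, -3.1253e+01, -6.4000e-02,
        4.4000e-02,  0.0000e+00]), 'tool_pos': array([0.208, 0.615, 0.221]), 'tool_rot': array([-1.79891e+02,  7.00000e-03,  1.61334e+02]), 'force': array([-0.37 , -0.185, -0.611]), 'wrist_torque': array([-0.032, -0.032,  0.001]), 'grip_width': np.float64(0.087)}
top [0.53748042 0.00546271 0.89084109] [ 0.14680853 -0.0173754  -0.98901231]
side [0.32421517 0.40016844 0.59240493] [ 0.42269003 -0.55420598 -0.71706964]
wrist [0.13476807 0.64100539 0.38283605] [ 0.26495779 -0.09024211 -0.96002799]
```

View pics/top0.png

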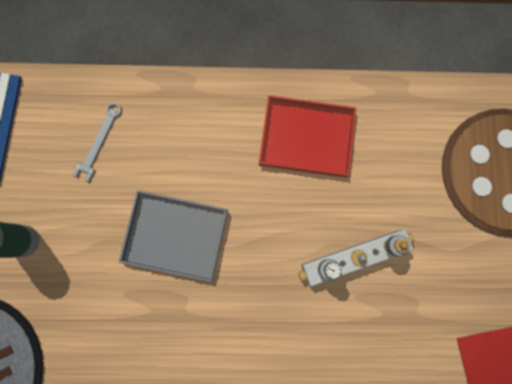

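View pics/side0.png

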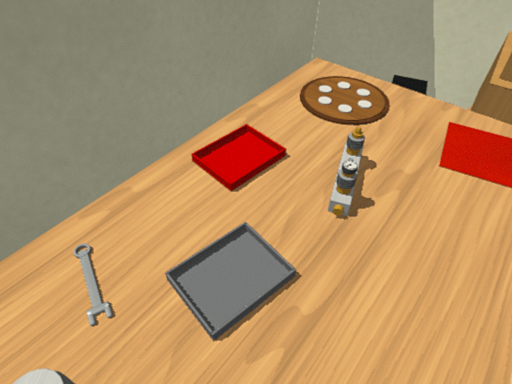

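Candidates for the coupling are the dial-topped one at top (332,270) / side (348,170) and the pointed brass one at top (401,245) / side (356,138). The middle nipple is bare at (361,258). For trays, the grey one is at (176,237) and the red one at (308,138). I choose the dial coupling and the grey tray, and will check with one crop.

Run:
```python
from h import *
t,K,R,C=cam('top'); s,K2,R2,C2=cam('side')
a=cv2.resize(t[215:305,290:420],(780,540),interpolation=cv2.INTER_CUBIC)[:, :]
b=cv2.resize(s[115:225,310:380],(344,540),interpolation=cv2.INTER_CUBIC)
cv2.imwrite('pics/crop1.png',cv2.resize(np.hstack([a,b]),(800,384)))
# dial: white pixels
for n,im,k,r,c,box in(('top',t,K,R,C,(250,290,315,350)),('side',s,K2,R2,C2,(150,185,335,362))):
    y0,y1,x0,x1=box; m=im[y0:y1,x0:x1].min(2)>190
    v,u=np.nonzero(m); 
    if len(u): 
        u=(u.min()+u.max())/2+x0; v=(v.min()+v.max())/2+y0; print(n,'dial',u,v,m.sum(),onz(k,r,c,u,v,.112))
# bar ends/others rough
for nm,u,v,z in(('sil',404,244,.11),('midnip',361,257,.072)): print(nm,onz(K,R,C,u,v,z))
# grey tray: dark grey, low saturation
hsv=cv2.cvtColor(t,cv2.COLOR_BGR2HSV); m=((hsv[...,1]<70)&(hsv[...,2]<160)).astype(np.uint8); m[:180]=0;m[:,:100]=0;m[:,250:]=0
cs=cv2.findContours(m,0,2)[0]; c=max(cs,key=cv2.contourArea); rr=cv2.minAreaRect(c); print(rr)
b=cv2.boxPoints(rr); P=np.array([onz(K,R,C,*p,.025) for p in b]); print(P.round(4),P.mean(0),np.linalg.norm(np.diff(P,axis=0),axis=1))
```

```text
top dial 333.0 270.5 68 [ 0.50836102 -0.15276182  0.112     ]
side dial 346.5 167.0 85 [ 0.51059729 -0.14058553  0.112     ]
sil [ 0.55765326 -0.28429391  0.11      ]
midnip [ 0.53287239 -0.21484858  0.072     ]
((172.95608520507812, 235.70486450195312), (96.1738510131836, 75.84952545166016), 12.094757080078125)
[[0.5149 0.259  0.025 ]
 [0.6647 0.2357 0.025 ]
 [0.6263 0.0428 0.025 ]
 [0.4779 0.071  0.025 ]] [0.57095882 0.15215561 0.025     ] [0.15156305 0.19667759 0.1510487 ]
```

View pics/crop1.png

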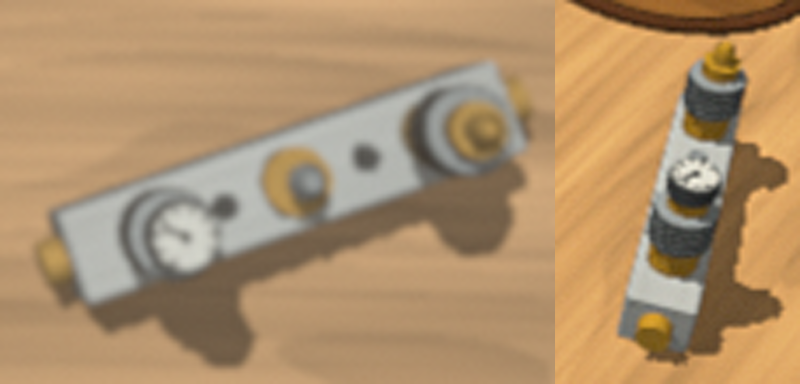

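The crop confirms it: the dial coupling is at top (333,270), the bare nipple at (362,258), and the pointed silencer at (404,245). I'll look at the wrist view for obstacles, refine the measurements, then move.

```bash
cat >> h.py <<'E'
def tri(A,B):
    M=np.zeros((3,3));b=np.zeros(3)
    for K,R,C,u,v in(A,B):
        d=ray(K,R,u,v);d/=np.linalg.norm(d);P=np.eye(3)-np.outer(d,d);M+=P;b+=P@C
    return np.linalg.solve(M,b)
def delta(p,yaw):
    from scipy.spatial.transform import Rotation as Ro
    o=env.get_obs(); r=Ro.from_euler('xyz',o['tool_rot'],degrees=True); g=Ro.from_euler('xyz',[180,0,yaw],degrees=True)
    print('t',round(o['time_s'],2),'pos',np.round(o['tool_pos'],4),'rot',np.round(o['tool_rot'],2),'shift cm',(r.inv().apply(np.array(p)-o['tool_pos'])*100).round(2),'turn',np.degrees((r.inv()*g).as_rotvec()).round(2),'F',np.round(o['force'],1),'w',round(o['grip_width'],4),'q',np.round(o['qpos'],0))
E
python3 - <<'E'
from h import *
_,K,R,C=cam('top'); _,K2,R2,C2=cam('side')
d=tri((K,R,C,333.3,270.5),(K2,R2,C2,349.7,165)); s=tri((K,R,C,404,245),(K2,R2,C2,357,128)); print(d,s,np.degrees(np.arctan2(*(s-d)[1::-1])))
print(onz(K,R,C,30,243,0))
E
```

```text
[ 0.50886579 -0.15353216  0.10952176] [ 0.55767897 -0.28406381  0.10801742] -69.49638249760265
[0.55184672 0.44842121 0.        ]
```

View pics/wrist0.png

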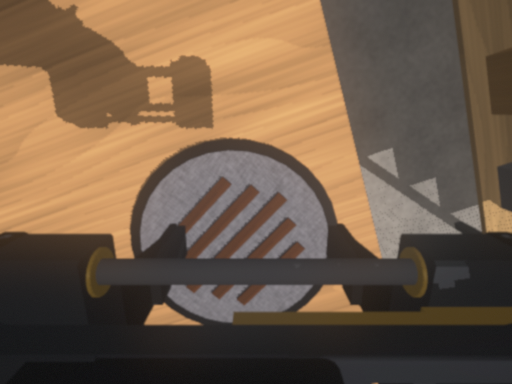

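The wrist view shows a flat round mat below the gripper and no tall obstacle on the way. The gauge is at about (0.509,-0.153) and the bar direction is -69.5°, so I need yaw 110.5.

Emit:
servo_tool(plan=[[1,[-3,-2.6,0],[0,0,0]],[1,[-3,-2.6,0],[0,0,0]],[1,[-3,-2.6,0],[0,0,0]],[1,[-3,-2.6,0],[0,0,0]],[1,[-3,-2.6,0],[0,0,0]],[1,[-3,-2.6,0],[0,0,0]],[1,[-3,-2.6,0],[0,0,0]],[1,[-3,-2.6,0],[0,0,0]],[1,[-3,-2.6,0],[0,0,0]],[1,[-3,-2.6,0],[0,0,0]],[1,[-3,-2.6,0],[0,0,0]],[1,[-3,-2.6,0],[0,0,0]]])

```text
time_s: 1.35
tool_pos: [0.4529, 0.1983, 0.2188]
tool_rot: [179.6, -0.3, 162.6]
force: [-0.6, 0.2, 1.3]
grip_width: 0.0868
```

Emit:
servo_tool(plan=[[1,[-1.9,-3.5,0],[0,0,0]],[1,[-1.9,-3.5,0],[0,0,0]],[1,[-1.9,-3.5,0],[0,0,0]],[1,[-1.9,-3.5,0],[0,0,0]],[1,[-1.9,-3.5,0],[0,0,0]],[1,[-1.9,-3.5,0],[0,0,0]],[1,[0,0,0],[0,0,7]],[1,[0,0,0],[0,0,7]],[1,[0,0,0],[0,0,7]],[1,[0,0,0],[0,0,7]],[1,[0,0,0],[0,0,7]],[1,[0,0,0],[0,0,7]],[1,[0,0,0],[0,0,7]],[1,[0,0,0],[0,0,0]]])

```text
time_s: 2.52
tool_pos: [0.5018, -0.0634, 0.2206]
tool_rot: [179.4, -0.2, 112.0]
force: [0.2, -0.4, 0.1]
grip_width: 0.0868
```

Run:
```python
from h import *
delta([.509,-.1535,.22],110.5)
im,K,R,C=cam('wrist'); cv2.imwrite('pics/w1.png',im)
```

```text
t 2.52 pos [ 0.5018 -0.0634  0.2206] rot [179.4   -0.2  112.02] shift cm [-8.62 -2.71  0.  ] turn [ 0.6  -0.21  1.52] F [ 0.2 -0.4  0.1] w 0.0868 q [-28.  -0.  33. 105.  -0.  75.  27.]
```

View pics/w1.png

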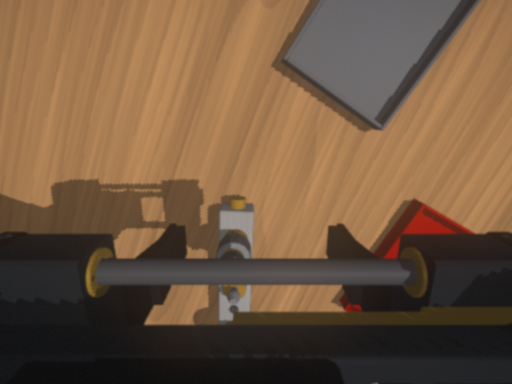

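The wrist view shows the manifold top, nearly aligned with the tool, at columns 219-254 and rows 205-320, with the bare nipple tip near (233,296). I'll use the bar edges to refine the position.

Run:
```python
from h import *
im,K,R,C=cam('wrist'); hsv=cv2.cvtColor(im,cv2.COLOR_BGR2HSV)
L=[];Rr=[]
for v in list(range(213,230,2))+list(range(304,318,2)):
    row=np.nonzero(hsv[v,205:270,1]<60)[0]+205
    if len(row)>20: L.append(onz(K,R,C,row.min()-.5,v,.04)); Rr.append(onz(K,R,C,row.max()+.5,v,.04))
    print(v,row.min(),row.max(),end=' ')
L=np.array(L);Rr=np.array(Rr);M=(L+Rr)/2
for A in(L,Rr,M):
    f=cv2.fitLine(A[:,:2].astype(np.float32),2,0,.001,.001).ravel(); print(f[:2],np.degrees(np.arctan2(f[1],f[0])),f[2:])
f=f.astype(float); print('width',np.linalg.norm((Rr-L)[:,:2],axis=1).mean())
for n,p in(('dial',(.509,-.1535)),('sil',(.5577,-.2841))): 
    q=np.array(p)-f[2:]; print(n,'offset from bar axis',f[0]*q[1]-f[1]*q[0], 'foot',f[2:]+f[:2]*(q@f[:2]))
print('end',onz(K,R,C,237,205,.04),'nip',onz(K,R,C,233,296,.072))
```

```text
213 219 253 215 219 253 217 219 253 219 219 252 221 219 252 223 219 252 225 219 252 227 219 252 229 219 252 304 218 249 306 218 249 308 218 248 310 218 248 312 218 233 314 218 233 316 218 233 [ 0.33592844 -0.9418875 ] -70.370995 [ 0.49402395 -0.17097715]
[ 0.3374602 -0.9413398] -70.27779 [ 0.53467524 -0.15455392]
[ 0.3366952 -0.9416137] -70.32434 [ 0.5143496  -0.16276553]
width 0.043843578412399935
dial offset from bar axis -0.0019175771581770875 foot [ 0.51080562 -0.15285436]
sil offset from bar axis -3.338359471582314e-05 foot [ 0.55773143 -0.28408876]
end [ 0.49476281 -0.1047729   0.04      ] nip [ 0.5313799  -0.20797804  0.072     ]
```

Run:
```python
from h import *
im,K,R,C=cam('wrist'); t,K1,R1,C1=cam('top'); s,K2,R2,C2=cam('side')
for p in((378,130),(283,62),(418,201)): print('wrist corner',p,onz(K,R,C,*p,.025))
for p in((215,283),(229,209),(261,170),(121,263)): print('top',p,onz(K1,R1,C1,*p,.025))
for p in((217,335),(297,271),(233,187)): print('side',p,onz(K2,R2,C2,*p,.025))
d=[.509,-.1535,.11];m=[.533,-.2188,.072]
print(proj(K,R,C,d),proj(K,R,C,m),proj(K1,R1,C1,m),proj(K2,R2,C2,m))
b=[m[0]-.34*.11,m[1]+.94*.11]
print('bar end',proj(K,R,C,b+[.04]),proj(K,R,C,b+[0]),proj(K1,R1,C1,b+[.04]))
```

```text
wrist corner (378, 130) [0.62040583 0.04549819 0.025     ]
wrist corner (283, 62) [0.48189456 0.07089471 0.025     ]
wrist corner (418, 201) [ 0.71396737 -0.01465535  0.025     ]
top (215, 283) [0.47771678 0.06514295 0.025     ]
top (229, 209) [0.6257151  0.04061071 0.025     ]
top (261, 170) [ 0.70775276 -0.02374756  0.025     ]
top (121, 263) [0.51444655 0.25305765 0.025     ]
side (217, 335) [0.50976822 0.25524276 0.025     ]
side (297, 271) [0.47588402 0.07658297 0.025     ]
side (233, 187) [ 0.71088634 -0.01268653  0.025     ]
[229.19516809 270.44657799] [230.87328562 303.27286724] [363.06001811 256.96003063] [350.84263129 158.2059393 ]
bar end [234.46796034 212.63151748] [236.23982446 202.93339828] [306.70528966 275.37095923]
```

Emit:
servo_tool(plan=[[1,[3,-1.3,0],[0,0,1]],[1,[3,-1.3,0],[0,0,1]],[1,[0,0,0],[0,0,0]],[1,[0,0,0],[0,0,0]]])

```text
time_s: 3.1
tool_pos: [0.454, -0.0167, 0.2196]
tool_rot: [179.5, -0.1, 110.5]
force: [0.8, 0.4, -0.2]
grip_width: 0.0872
```

Run:
```python
from h import *
delta([.509,-.1535,.22],110)
im,K,R,C=cam('wrist'); s=cam('side')[0]
a=cv2.resize(im[120:260,180:320],(500,500),interpolation=cv2.INTER_CUBIC)
cv2.imwrite('pics/w2.png',a)
for n,p in(('dial',[.509,-.1535,.112]),('m',[.533,-.2188,.072]),('end',[.4954,-.1154,.04])): 
    q=proj(K,R,C,p); print(n,q,(q-[180,120])*500/140)
```

```text
t 3.1 pos [ 0.454  -0.0167  0.2196] rot [ 1.795e+02 -9.000e-02  1.105e+02] shift cm [-14.73   0.36  -0.06] turn [ 0.5  -0.09  0.5 ] F [ 0.8  0.4 -0.2] w 0.0872 q [-31.  -8.  28. 111.   3.  76.  16.]
dial [258.55499748 320.02794857] [280.55356242 714.3855306 ]
m [257.61565512 342.97361575] [277.19876828 796.33434198]
end [258.15780772 256.18819352] [279.13502758 486.38640542]
```

View pics/w2.png

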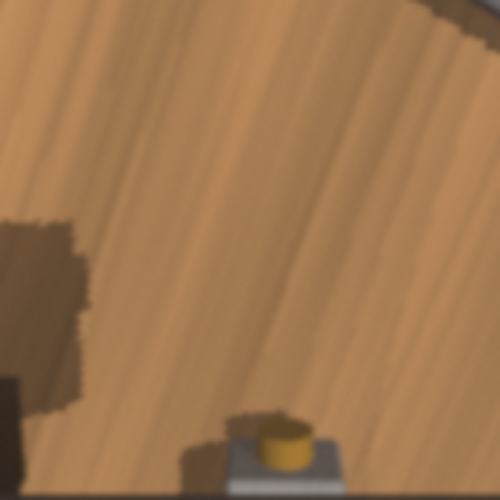

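The crop shows the manifold end, top edge at crop row 480 and centre column 287, within about 2 mm of the prediction. Next I go above the coupling, where the dial comes into view.

Emit:
servo_tool(plan=[[1,[-3.7,0.1,0],[0,0,0]],[1,[-3.7,0.1,0],[0.2,0,0.2]],[1,[-3.7,0.1,0],[0.2,0,0.2]],[1,[-3.6,0.1,0],[0,0,0]],[1,[0,0,0],[0,0,0]],[1,[0,0,0],[0,0,0]]])

```text
time_s: 3.7
tool_pos: [0.5146, -0.1629, 0.2199]
tool_rot: [179.9, 0.3, 110.3]
force: [-0.0, 0.8, 0.3]
grip_width: 0.0869
```

Run:
```python
from h import *
delta([.51,-.152,.22],110)
im,K,R,C=cam('wrist')
a=cv2.resize(im[120:260,180:320],(500,500),interpolation=cv2.INTER_CUBIC)
cv2.imwrite('pics/w3.png',a)
for n,p in(('dial',[.51,-.152,.112]),('m',[.534,-.2178,.072]),('sil',[.5577,-.2841,.11]),('end',[.4964,-.1144,.04])): 
    q=proj(K,R,C,p); print(n,q,(q-[180,120])*500/140)
```

```text
t 3.7 pos [ 0.5146 -0.1629  0.2199] rot [179.88   0.3  110.28] shift cm [ 1.18 -0.05 -0.01] turn [0.12 0.3  0.28] F [-0.   0.8  0.3] w 0.0869 q [-23.   5.  40. 101.  -3.  75.  38.]
dial [255.45030899 180.9349996 ] [269.46538924 217.62499859]
m [255.22420205 230.90935112] [268.65786445 396.10482543]
sil [254.57036617 303.2892442 ] [266.32273633 654.60444359]
end [255.66629444 132.74240087] [270.23676587  45.50857453]
```

View pics/w3.png

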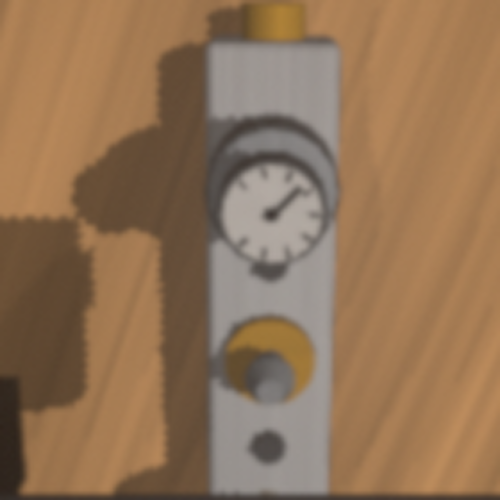

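The dial is at crop (272,214), about 1 px from the prediction, and the axis lines up with the tool. Descending.

Run:
```python
from h import *
im,K,R,C=cam('wrist')
p=onz(K,R,C,256.16,179.9,.112); print(p); delta([p[0],p[1],.055],110)
```

```text
[ 0.51006743 -0.15149643  0.112     ]
t 3.8 pos [ 0.5141 -0.1618  0.22  ] rot [179.86   0.27 110.38] shift cm [ 1.19 -0.06 16.49] turn [0.14 0.27 0.38] F [0.4 0.3 0.1] w 0.0871 q [-23.   5.  40. 101.  -3.  75.  38.]
```

Emit:
servo_tool(plan=[[1,[1.1,0,0],[0,0.3,0.3]],[1,[0,0,3.5],[0,0,0]],[1,[0,0,3.5],[0,0,0]],[1,[0,0,3.5],[0,0,0]],[1,[0,0,0],[0,0,0]]])

```text
time_s: 4.22
tool_pos: [0.5134, -0.145, 0.1147]
tool_rot: [179.3, -0.1, 110.6]
force: [-1.5, 0.3, -0.2]
grip_width: 0.0872
```

Run:
```python
from h import *
for i in range(3): delta([.5101,-.1515,.055],110); cam('top')
```

```text
t 4.22 pos [ 0.5134 -0.145   0.1147] rot [ 1.7934e+02 -9.0000e-02  1.1060e+02] shift cm [-0.51 -0.6   5.97] turn [ 0.66 -0.09  0.6 ] F [-1.5  0.3 -0.2] w 0.0872 q [-22.  10.  39. 109.  -7.  63.  40.]
t 4.27 pos [ 0.5154 -0.1454  0.118 ] rot [1.7912e+02 2.0000e-02 1.1059e+02] shift cm [-0.38 -0.81  6.28] turn [0.88 0.01 0.59] F [-0.5  0.5  0.7] w 0.0871 q [-22.  10.  39. 109.  -7.  63.  40.]
t 4.32 pos [ 0.5173 -0.1465  0.1205] rot [1.7890e+02 1.5000e-01 1.1056e+02] shift cm [-0.2  -0.98  6.53] turn [1.1  0.15 0.56] F [-0.2 -0.4  0.3] w 0.0869 q [-22.   9.  39. 109.  -7.  63.  40.]
```

The arm overshoots on quick moves, so I'll correct in small, slow rows.

Emit:
servo_tool(plan=[[1,[0,0,0],[0,0,0]],[1,[0,0,0],[0,0,0]],[1,[-0.1,-0.3,0.5],[0.5,0,0.3]],[1,[-0.1,-0.3,0.5],[0.5,0,0.3]],[1,[0,-0.2,0.5],[0,0,0]],[1,[0,0,0],[0,0,0]],[1,[0,0,0],[0,0,0]],[1,[0,0,0],[0,0,0]]])

```text
time_s: 5.03
tool_pos: [0.5173, -0.1534, 0.1146]
tool_rot: [179.0, 0.5, 109.9]
force: [0.2, -0.3, -0.4]
grip_width: 0.087
```

Run:
```python
from h import *
for i in range(3): delta([.5101,-.1515,.055],110); cam('top')
```

```text
t 5.03 pos [ 0.5173 -0.1534  0.1146] rot [179.03   0.53 109.89] shift cm [ 0.48 -0.72  5.95] turn [ 0.97  0.53 -0.11] F [ 0.2 -0.3 -0.4] w 0.087 q [-22.  10.  39. 109.  -7.  63.  40.]
t 5.08 pos [ 0.5174 -0.1534  0.1147] rot [179.03   0.53 109.89] shift cm [ 0.48 -0.73  5.96] turn [ 0.97  0.53 -0.1 ] F [ 0.6 -0.3  0.2] w 0.0874 q [-22.  10.  39. 109.  -7.  63.  40.]
t 5.13 pos [ 0.5176 -0.1533  0.1148] rot [179.01   0.54 109.9 ] shift cm [ 0.48 -0.74  5.96] turn [ 0.99  0.54 -0.09] F [-0.1  0.6  0.7] w 0.0872 q [-22.  10.  39. 109.  -7.  63.  40.]
```

Emit:
servo_tool(plan=[[1,[0.5,-0.7,1.0],[1,0.5,0]],[1,[0.3,-0.5,1.0],[0.7,0.4,0]],[1,[0,0,0.5],[0,0,0]],[1,[0,0,0],[0,0,0]],[1,[0,0,0],[0,0,0]]])

```text
time_s: 5.6
tool_pos: [0.5016, -0.1491, 0.0863]
tool_rot: [-179.0, -0.5, 109.9]
force: [0.6, 0.2, -0.4]
grip_width: 0.0869
```

Run:
```python
from h import *
for i in range(2): delta([.5101,-.1515,.055],110); cam('top')
```

```text
t 5.6 pos [ 0.5016 -0.1491  0.0863] rot [-179.04   -0.5   109.93] shift cm [-0.55  0.77  3.12] turn [-0.96 -0.5  -0.07] F [ 0.6  0.2 -0.4] w 0.0869 q [-21.  12.  39. 111.  -8.  61.  41.]
t 5.65 pos [ 0.5015 -0.149   0.0863] rot [-179.03   -0.51  109.94] shift cm [-0.56  0.78  3.12] turn [-0.97 -0.51 -0.06] F [ 0.6 -0.2 -0.7] w 0.0868 q [-22.  12.  39. 111.  -8.  61.  41.]
```

Emit:
servo_tool(plan=[[1,[-0.5,0.7,0.6],[-0.9,-0.5,0]],[1,[0,0,0.3],[0,0,0]],[1,[0,0,0],[0,0,0]],[1,[0,0,0],[0,0,0]]])

```text
time_s: 6.03
tool_pos: [0.5111, -0.1517, 0.0784]
tool_rot: [179.9, 0.1, 109.9]
force: [0.1, 0.2, 0.3]
grip_width: 0.0868
```

Run:
```python
from h import *
for i in range(2): delta([.5101,-.1515,.055],110); cam('top')
```

```text
t 6.03 pos [ 0.5111 -0.1517  0.0784] rot [1.7992e+02 6.0000e-02 1.0993e+02] shift cm [ 0.05 -0.09  2.34] turn [ 0.08  0.06 -0.07] F [0.1 0.2 0.3] w 0.0868 q [-21.  13.  39. 111.  -9.  59.  42.]
t 6.08 pos [ 0.5111 -0.1517  0.0785] rot [1.7992e+02 6.0000e-02 1.0993e+02] shift cm [ 0.05 -0.09  2.35] turn [ 0.08  0.06 -0.07] F [-0.5  0.4  0.4] w 0.0869 q [-21.  13.  39. 111.  -9.  59.  42.]
```

Emit:
servo_tool(plan=[[1,[0,0,0.8],[0,0,0]],[1,[0,0,0.8],[0,0,0]],[1,[0,0,0.5],[0,0,0]],[1,[0,0,0],[0,0,0]],[1,[0,0,0],[0,0,0]],[1,[0,0,0],[0,0,0]]])

```text
time_s: 6.63
tool_pos: [0.5107, -0.1514, 0.0552]
tool_rot: [179.9, 0.0, 109.9]
force: [-0.3, -0.5, -0.0]
grip_width: 0.0872
```

Run:
```python
from h import *
for i in range(2): delta([.5101,-.1515,.055],110); cam('top')
```

```text
t 6.63 pos [ 0.5107 -0.1514  0.0552] rot [1.7995e+02 3.0000e-02 1.0994e+02] shift cm [ 0.01 -0.06  0.02] turn [ 0.05  0.03 -0.06] F [-0.3 -0.5 -0. ] w 0.0872 q [-20.  15.  38. 112. -11.  57.  43.]
t 6.68 pos [ 0.5108 -0.1514  0.0553] rot [1.7994e+02 3.0000e-02 1.0994e+02] shift cm [ 0.02 -0.06  0.03] turn [ 0.06  0.03 -0.06] F [ 0.8 -0.1  0.2] w 0.0871 q [-20.  15.  38. 112. -11.  57.  43.]
```

Emit:
servo_tool(plan=[[0,[0,0,0],[0,0,0]],[0,[0,0,0],[0,0,0]],[0,[0,0,0],[0,0,0]],[0,[0,0,0],[0,0,0]],[0,[0,0,0],[0,0,0]],[0,[0,0,0],[0,0,0]],[0,[0,0,0],[0,0,0]],[0,[0,0,0],[0,0,0]]], force=12)

```text
time_s: 7.4
tool_pos: [0.5117, -0.1517, 0.0566]
tool_rot: [179.8, 0.1, 109.9]
force: [-1.8, -0.6, 0.5]
grip_width: 0.0412
```

Run:
```python
from h import *
for i in range(2): delta([.5101,-.1515,.055],110); im=cam('side')[0]
cv2.imwrite('pics/s4.png',cv2.resize(im[100:230,280:420],(560,520),interpolation=cv2.INTER_CUBIC))
```

```text
t 7.4 pos [ 0.5117 -0.1517  0.0566] rot [1.7981e+02 8.0000e-02 1.0995e+02] shift cm [ 0.07 -0.15  0.16] turn [ 0.19  0.08 -0.05] F [-1.8 -0.6  0.5] w 0.0412 q [-20.  15.  38. 112. -11.  57.  43.]
t 7.45 pos [ 0.5114 -0.1518  0.0566] rot [1.7984e+02 7.0000e-02 1.0995e+02] shift cm [ 0.07 -0.11  0.16] turn [ 0.16  0.07 -0.05] F [-1.   0.3  1.4] w 0.0402 q [-20.  15.  38. 112. -11.  57.  43.]
```

View pics/s4.png

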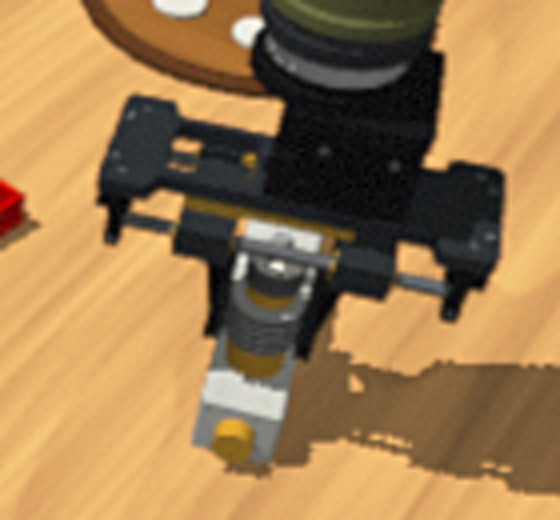

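The fingers straddle the ribbed sleeve at crop (265,320), with the jaws across the bar. The 40 mm opening matches the sleeve. I'll firm the grip and pull straight up.

Emit:
servo_tool(plan=[[0,[0,0,0],[0,0,0]],[0,[0,0,0],[0,0,0]],[0,[0,0,0],[0,0,0]],[0,[0,0,-0.3],[0,0,0]],[0,[0,0,-0.3],[0,0,0]]], force=45)

```text
time_s: 7.92
tool_pos: [0.5103, -0.1515, 0.0609]
tool_rot: [180.0, 0.0, 109.9]
force: [3.5, -0.6, -10.2]
grip_width: 0.039
```

Emit:
servo_tool(plan=[[0,[0,0,-0.3],[0,0,0]],[0,[0,0,-0.3],[0,0,0]]])

```text
time_s: 8.08
tool_pos: [0.5083, -0.1519, 0.0652]
tool_rot: [-179.8, 0.0, 109.9]
force: [0.8, -1.9, -11.1]
grip_width: 0.0395
```

Emit:
servo_tool(plan=[[0,[0.1,0,-0.3],[0,0,0]],[0,[0,0,0],[0,0,0]],[0,[0,0,0],[0,0,0]]])

```text
time_s: 8.33
tool_pos: [0.51, -0.1504, 0.0699]
tool_rot: [180.0, 0.1, 109.9]
force: [-0.5, -0.7, -1.7]
grip_width: 0.0398
```

The force dropped to roughly the coupling's weight, so it seems released. I'll continue straight up.

Emit:
servo_tool(plan=[[0,[0,0,-0.6],[0,0,0]],[0,[0,0,-0.8],[0,0,0]],[0,[0,0,-0.8],[0,0,0]],[0,[0,0,-0.8],[0,0,0]],[0,[0,0,-1],[0,0,0]],[0,[0,0,-1],[0,0,0]],[0,[0,0,-1],[0,0,0]],[0,[0,0,-1],[0,0,0]],[0,[0,0,0],[0,0,0]],[0,[0,0,0],[0,0,0]],[0,[0,0,0],[0,0,0]]])

```text
time_s: 9.25
tool_pos: [0.5109, -0.1507, 0.1517]
tool_rot: [179.7, 0.1, 109.9]
force: [-0.1, -0.5, -2.4]
grip_width: 0.0393
```

Run:
```python
from h import *
for i in range(1): delta([.571,.153,.18],110); im=cam('side')[0]; w=cam('wrist')[0]
cv2.imwrite('pics/s5.png',np.hstack([cv2.resize(im[70:230,260:420],(420,420),interpolation=cv2.INTER_CUBIC),cv2.resize(w[120:260,190:320],(380,420))]))
```

```text
t 9.25 pos [ 0.5109 -0.1507  0.1517] rot [1.7969e+02 9.0000e-02 1.0990e+02] shift cm [26.5  16.   -2.78] turn [ 0.31  0.09 -0.1 ] F [-0.1 -0.5 -2.4] w 0.0393 q [-23.   7.  40. 107.  -5.  67.  38.]
```

View pics/s5.png

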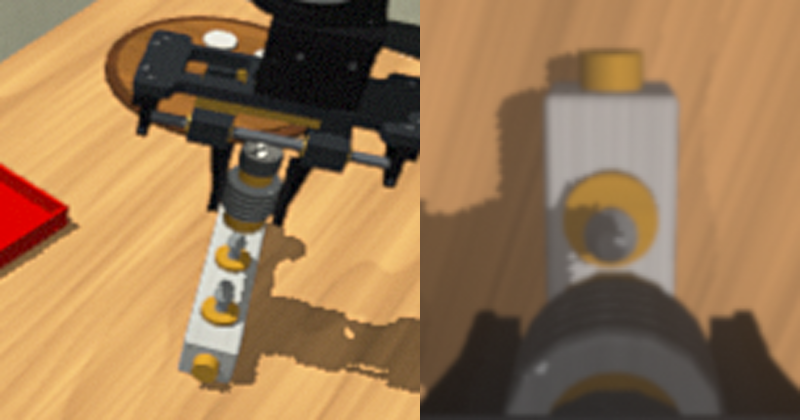

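Both end and middle nipples are bare in this view, and the coupling hangs in the grip (side crop (255,190)) with its collar below. Moving level to the tray.

Emit:
servo_tool(plan=[[0,[1.2,0.7,0],[0,0,0]],[0,[2.2,1.3,0],[0,0,0]],[0,[2.2,1.3,0],[0,0,0]],[0,[2.2,1.3,0],[0,0,0]],[0,[2.2,1.3,0],[0,0,0]],[0,[2.2,1.3,0],[0,0,0]],[0,[2.2,1.3,0],[0,0,0]],[0,[2.2,1.3,0],[0,0,0]],[0,[2.2,1.3,0],[0,0,0]],[0,[2.2,1.3,0],[0,0,0]],[0,[2.2,1.3,0],[0,0,0]],[0,[1.4,0.8,0],[0,0,0]],[0,[0.6,0.3,0],[0,0,0]],[0,[0,0,0],[0,0,0]],[0,[0,0,0],[0,0,0]],[0,[0,0,0],[0,0,0]]])

```text
time_s: 10.68
tool_pos: [0.5596, 0.1436, 0.1378]
tool_rot: [-178.9, 0.2, 109.4]
force: [0.5, -0.6, -1.6]
grip_width: 0.0394
```

Run:
```python
from h import *
delta([.570,.154,.016],110); im,K,R,C=cam('side'); o=env.get_obs()['tool_pos']
cv2.imwrite('pics/s6.png',cv2.resize(im[180:360,140:320],(560,560),interpolation=cv2.INTER_CUBIC))
for z in(0,-.0106,-.025,.005,.033,.057): q=proj(K,R,C,o+[0,0,z]); print(z,(q-[140,180])*560/180)
```

```text
t 10.68 pos [0.5596 0.1436 0.1378] rot [-178.94    0.2   109.4 ] shift cm [ 0.67  1.55 12.15] turn [-1.06  0.19 -0.6 ] F [ 0.5 -0.6 -1.6] w 0.0394 q [-41.  14.  28. 100.  -7.  68.   8.]
0 [303.62146004 164.39604443]
-0.0106 [304.08420242 176.77106094]
-0.025 [304.69360029 193.06805234]
0.005 [303.39885928 158.44308209]
0.033 [302.0981047  123.65729201]
0.057 [300.90430476  91.73176614]
```

View pics/s6.png

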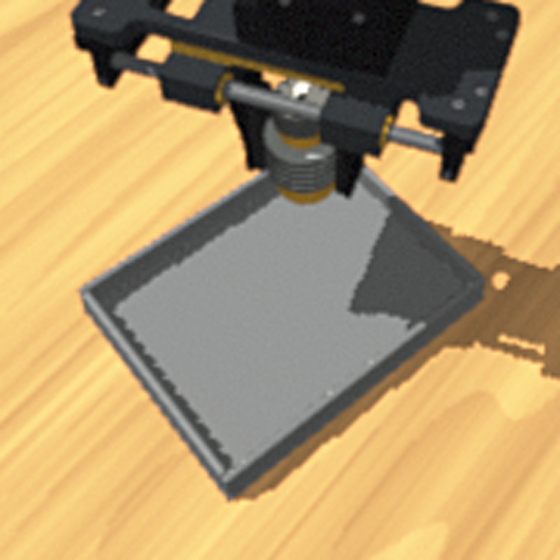

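The coupling is upright in the jaws above the tray, collar front at crop (303,203). It may have slipped about 4 mm down in the grip, so I'll lower it by contact force.

Emit:
servo_tool(plan=[[0,[0.3,0.7,1],[-0.5,0,-0.2]],[0,[0.3,0.6,1.5],[-0.4,0,-0.2]],[0,[0,0,1.5],[0,0,0]],[0,[0,0,1.5],[0,0,0]],[0,[0,0,1.2],[0,0,0]],[0,[0,0,0.6],[0,0,0]],[0,[0,0,0],[0,0,0]],[0,[0,0,0],[0,0,0]],[0,[0,0,0],[0,0,0]]])

```text
time_s: 11.48
tool_pos: [0.5727, 0.1391, 0.0653]
tool_rot: [179.9, 0.4, 108.7]
force: [-0.4, 0.3, -2.2]
grip_width: 0.0398
```

Run:
```python
from h import *
delta([.570,.154,.018],110)
```

```text
t 11.48 pos [0.5727 0.1391 0.0653] rot [179.89   0.39 108.71] shift cm [1.53 0.21 4.72] turn [ 0.11  0.39 -1.29] F [-0.4  0.3 -2.2] w 0.0398 q [-39.  19.  27. 103. -10.  60.  10.]
```

Emit:
servo_tool(plan=[[0,[0.6,0,0.8],[0,0.3,0]],[0,[0.3,0,0.8],[0,0,0]],[0,[0,0,0.8],[0,0,0]],[0,[0,0,0.6],[0,0,0]],[0,[0,0,0],[0,0,0]],[0,[0,0,0],[0,0,0]],[0,[0,0,0],[0,0,0]]])

```text
time_s: 12.07
tool_pos: [0.5708, 0.1499, 0.0339]
tool_rot: [179.7, 0.0, 108.8]
force: [-0.4, 0.1, -3.5]
grip_width: 0.0392
```

Run:
```python
from h import *
delta([.570,.154,.018],110)
```

```text
t 12.07 pos [0.5708 0.1499 0.0339] rot [1.797e+02 2.000e-02 1.088e+02] shift cm [0.42 0.05 1.59] turn [ 0.3   0.02 -1.2 ] F [-0.4  0.1 -3.5] w 0.0392 q [-39.  22.  26. 104. -11.  56.  10.]
```

Emit:
servo_tool(plan=[[0,[0,0,0.4],[0.3,0,0]],[0,[0,0,0.4],[0,0,0]],[0,[0,0,0.3],[0,0,0]],[0,[0,0,0],[0,0,0]],[0,[0,0,0],[0,0,0]]])

```text
time_s: 12.48
tool_pos: [0.5716, 0.1498, 0.0224]
tool_rot: [180.0, 0.0, 108.8]
force: [-0.5, 0.4, -2.8]
grip_width: 0.0393
```

Emit:
servo_tool(plan=[[0,[0,0,0.2],[0,0,0]],[0,[0,0,0],[0,0,0]],[0,[0,0,0],[0,0,0]]])

```text
time_s: 12.73
tool_pos: [0.5718, 0.1497, 0.0203]
tool_rot: [179.9, 0.0, 108.8]
force: [1.2, 0.5, -2.5]
grip_width: 0.0398
```

Emit:
servo_tool(plan=[[0,[0,0,0.2],[0,0,0]],[0,[0,0,0],[0,0,0]],[0,[0,0,0],[0,0,0]]])

```text
time_s: 12.98
tool_pos: [0.572, 0.1497, 0.0184]
tool_rot: [179.9, 0.0, 108.8]
force: [-0.3, 0.5, -3.2]
grip_width: 0.0393
```

Emit:
servo_tool(plan=[[0,[0,0,0.15],[0,0,0]],[0,[0,0,0],[0,0,0]],[0,[0,0,0],[0,0,0]]])

```text
time_s: 13.23
tool_pos: [0.5721, 0.1498, 0.0169]
tool_rot: [179.9, 0.0, 108.8]
force: [0.2, -0.6, -2.1]
grip_width: 0.0396
```

Emit:
servo_tool(plan=[[0,[0,0,0.15],[0,0,0]],[0,[0,0,0],[0,0,0]],[0,[0,0,0],[0,0,0]]])

```text
time_s: 13.48
tool_pos: [0.5724, 0.1499, 0.0157]
tool_rot: [179.8, 0.0, 108.8]
force: [0.0, 0.2, -2.6]
grip_width: 0.0393
```

Emit:
servo_tool(plan=[[0,[0,0,0.1],[0,0,0]],[0,[0,0,0],[0,0,0]]])

```text
time_s: 13.65
tool_pos: [0.5727, 0.15, 0.0158]
tool_rot: [179.8, -0.0, 108.8]
force: [0.2, 0.0, -2.7]
grip_width: 0.0393
```

Emit:
servo_tool(plan=[[0,[0,0,0.2],[0.2,0,0]],[0,[0,0,0],[0,0,0]],[0,[0,0,0],[0,0,0]]])

```text
time_s: 13.9
tool_pos: [0.5736, 0.1502, 0.0161]
tool_rot: [180.0, -0.1, 108.8]
force: [-0.0, 0.0, -3.2]
grip_width: 0.0391
```

Emit:
servo_tool(plan=[[0,[0,0,0.2],[0,0,0]],[0,[0,0,0],[0,0,0]]])

```text
time_s: 14.07
tool_pos: [0.5741, 0.1503, 0.0158]
tool_rot: [179.9, -0.1, 108.8]
force: [0.5, -0.3, -2.2]
grip_width: 0.0394
```

Emit:
servo_tool(plan=[[0,[0,0.1,0.4],[0,0,0]],[0,[0,0,0.2],[0,0,0]]])

```text
time_s: 14.23
tool_pos: [0.5745, 0.1505, 0.0155]
tool_rot: [-179.9, -0.3, 108.7]
force: [-5.3, -0.3, 9.9]
grip_width: 0.0394
```

Run:
```python
from h import *
delta([.574,.15,.018],108.8); im,K,R,C=cam('side');delta([.574,.15,.018],108.8)
cv2.imwrite('pics/s7.png',cv2.resize(im[200:320,170:310],(700,600),interpolation=cv2.INTER_CUBIC))
```

```text
t 14.23 pos [0.5745 0.1505 0.0155] rot [-179.88   -0.27  108.75] shift cm [-0.03 -0.06 -0.25] turn [-0.12 -0.27 -0.05] F [-5.3 -0.3  9.9] w 0.0394 q [-38.  24.  26. 104. -13.  55.  11.]
t 14.28 pos [0.5745 0.1505 0.0154] rot [-179.89   -0.27  108.75] shift cm [-0.03 -0.06 -0.26] turn [-0.11 -0.27 -0.05] F [-8.3 -2.  20.8] w 0.0392 q [-38.  24.  26. 104. -13.  55.  11.]
```

View pics/s7.png

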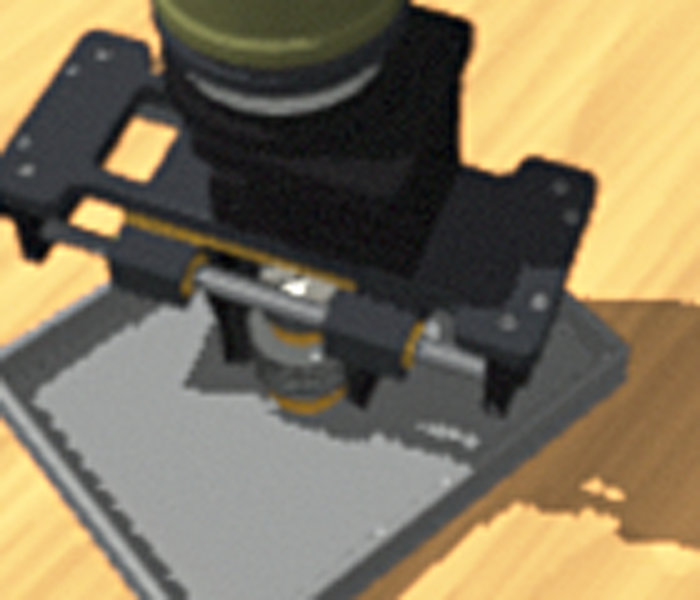

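Contact is confirmed: the force reversed to about +20 N with the collar on the tray floor at crop (310,400). I'll relax and open partway.

Emit:
servo_tool(plan=[[0,[0,0,0],[0,0,0]],[0,[0,0,0],[0,0,0]],[0,[0,0,0],[0,0,0]]], force=15)

```text
time_s: 14.53
tool_pos: [0.5747, 0.1506, 0.0154]
tool_rot: [-179.9, -0.3, 108.7]
force: [-1.3, -0.9, 1.6]
grip_width: 0.0398
```

Emit:
servo_tool(plan=[[0.7,[0,0,0],[0,0,0]],[0.7,[0,0,0],[0,0,0]],[0.7,[0,0,0],[0,0,0]],[0.7,[0,0,0],[0,0,0]],[0.7,[0,0,0],[0,0,0]]])

```text
time_s: 14.95
tool_pos: [0.5752, 0.1508, 0.0143]
tool_rot: [-180.0, -0.2, 108.8]
force: [-0.6, 0.3, -0.4]
grip_width: 0.0593
```

Emit:
servo_tool(plan=[[0.7,[0,0,-0.8],[0,0,0]],[0.7,[0,0,-1],[0,0,0]],[0.7,[0,0,-1],[0,0,0]],[0.7,[0,0,-1],[0,0,0]],[0.7,[0,0,-1],[0,0,0]],[0.7,[0,0,-1.5],[0,0,0]],[0.7,[0,0,-1.5],[0,0,0]],[0.7,[0,0,-2],[0,0,0]],[0.7,[0,0,-2],[0,0,0]],[0.7,[0,0,-2],[0,0,0]],[0.7,[-3,-2,-2],[0,0,0]],[0.7,[-3,-2,0],[0,0,0]],[0.7,[-3,-2,0],[0,0,0]],[0.7,[-3,-2,0],[0,0,0]],[0.7,[0,0,0],[0,0,0]],[0.7,[0,0,0],[0,0,0]],[0.7,[0,0,0],[0,0,0]]])

```text
time_s: 16.37
tool_pos: [0.5411, 0.0062, 0.1987]
tool_rot: [178.8, -0.3, 108.8]
force: [0.8, 0.9, 0.8]
grip_width: 0.0607
```

Run:
```python
from h import *
delta([.574,.15,.018],108.8); t,K1,R1,C1=cam('top'); im,K,R,C=cam('side')
cv2.imwrite('pics/s8.png',np.hstack([cv2.resize(im[210:310,190:290],(400,400),interpolation=cv2.INTER_CUBIC),cv2.resize(t[190:310,110:230],(400,400),interpolation=cv2.INTER_CUBIC)]))
for z in(.005,.019,.047,.071): q=proj(K,R,C,[.574,.1505,z]); print(z,(q-[190,210])*4)
```

```text
t 16.37 pos [0.5411 0.0062 0.1987] rot [178.77  -0.3  108.79] shift cm [12.46  7.35 18.3 ] turn [ 1.23 -0.3  -0.01] F [0.8 0.9 0.8] w 0.0607 q [-34.   5.  33. 103.  -4.  72.  19.]
0.005 [163.21635747 258.31372068]
0.019 [162.10984311 242.40854715]
0.047 [159.7918614  209.08959293]
0.071 [157.68510955 178.80688255]
```

View pics/s8.png

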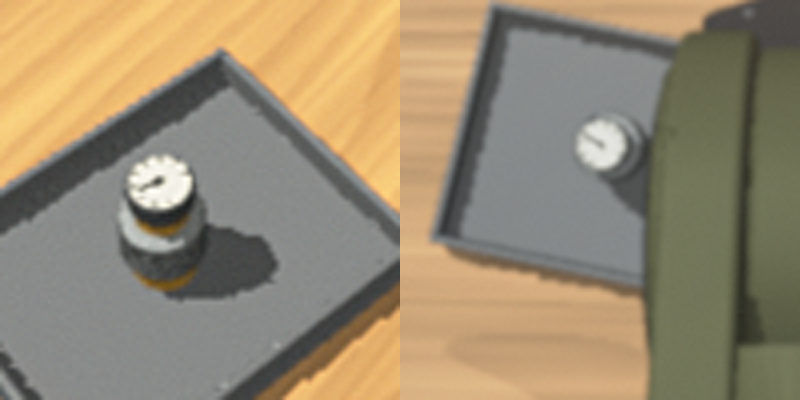

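The gauge coupling stands upright in the grey tray, dial at side crop (160,182) and collar foot at (165,290). The brass collar shows about 14 px below the sleeve; about 11 is expected fully forward and about 23 drawn back. One last check: the silencer.

Run:
```python
from h import *
im,K,R,C=cam('side')
cv2.imwrite('pics/s9.png',cv2.resize(im[100:230,290:420],(520,520),interpolation=cv2.INTER_CUBIC))
s0=cv2.imread('pics/side0.png'); print(cv2.absdiff(s0,im)[118:158,342:370].mean())
```

```text
65.1217261904762
```

The viewer limit is reached and the arm blocks the side view there (difference 65), so I'll check numerically from the top camera.

Run:
```python
from h import *
t=cam('top')[0]; t0=cv2.imread('pics/top0.png')
d=cv2.absdiff(t,t0).max(2)
for n,(y0,y1,x0,x1) in dict(sil=(228,262,384,418),mid=(245,272,348,375),gauge=(255,288,312,348)).items(): print(n,d[y0:y1,x0:x1].mean(),(d[y0:y1,x0:x1]>40).sum())
print(t[228:262:4,384:418:4].sum(2)); print(t0[228:262:4,384:418:4].sum(2))
```

```text
sil 14.651384083044983 0
mid 15.41289437585734 0
gauge 38.53030303030303 455
[[511 511 508 504 494 506 490 488 479]
 [471 472 434 502 573 584 458 476 479]
 [507 569 380 470 495 510 515 466 500]
 [571 277 499 422 451 455 491 394 479]
 [415 245 497 416 339 432 435 355 440]
 [452 221 506 363 344 279 435 506 473]
 [586 249 319 462 342 345 349 494 502]
 [592 410 325 297 342 321 331 376 541]
 [423 336 330 327 327 324 348 521 532]]
[[464 463 465 458 451 459 448 442 438]
 [428 428 396 458 527 531 418 436 436]
 [462 518 347 426 455 463 467 424 452]
 [520 250 456 385 410 412 446 355 439]
 [376 226 456 379 307 395 396 323 402]
 [411 202 462 332 314 253 402 464 434]
 [536 232 288 418 312 314 318 448 462]
 [538 373 295 267 310 294 306 340 498]
 [389 308 300 300 298 295 319 478 486]]
```

The silencer patch has not changed apart from a uniform 10% brightness change, and the middle nipple is the same. The gauge's place has changed, as it should. Handing in.

```bash
python3 -c "
from h import *
print(env.sign_off())"
```

```text
the job is handed in; nothing more can be done
None
```

I took the gauge coupling off by gripping its sleeve and pulling straight up, then stood it in the grey tray and handed the job in at about 16.6 s of the 42 s allowed.

- **Release:** the pull force reached about 11 N in the readings I took. It then fell to about 2 N, roughly the coupling's weight, and the picture after the lift showed the nipple bare.
- **Placing:** the coupling is upright near the tray centre, at about (0.574, 0.150). I pressed it to the floor with about 20 N before letting go.
- **Sleeve:** the brass collar showed about 14 px below the sleeve. I expected about 11 px if fully forward and about 23 px if drawn back, so it looks forward. This is a coarse reading.
- **Silencer coupling:** its patch in the top camera matched the start image, with no pixel beyond the threshold and only a uniform change in brightness.

**What did not go cleanly:**
- **Arm overshoot:** the arm overshot on the fast rows above the manifold, by up to about 1 cm. I corrected this before gripping.
- **Tray position:** the cameras disagreed by 5–10 mm on the tray's y position.
- **Silencer side view:** the arm blocked the side camera and the picture limit was used up, so I checked the silencer only numerically, from the top camera.

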